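# Seat the keyed lid of the parts-washer filter pot

### The job

The lid on the larger filter pot was put back crooked: its two ears ride on the rim instead of sitting in the rim's two notches. Turn the lid by its bar handle, without lifting it off the pot, until the ears drop into the notches, seat it fully home and let go of it. Leave the smaller pot's lid where it is.

Things in the scene. Friction and masses are not known exactly. Their poses are not given: they have to be found in the camera images.
- lid_grip (a point): Centre of the straight bar handle on the larger pot's loose dark lid (0.25-0.5 kg). Bar 76 mm long (x), 14 wide (y), 20 high, on two posts 33 mm out; its underside is 11 mm above the lid's round plate (114 mm across, 7 thick). A rubber plug under the plate, 94 mm across, 16 deep, keeps it centred in the pot. Point 28 mm above the plate's underside: 38 mm above the rim at the start, 28 when home.
- lid_ear (a point): Foot of one of the lid's two equal square ears, in line with the bar handle at its two ends (lid +x and -x), 14 mm wide, 51 to 67 mm from the lid's centre; this one is at +x, 59 mm out. The ears reach 10 mm below the plate's underside. At the start they ride on the rim, 34 to 90 degrees from the notches, one way or the other. Either ear fits either notch.
- pot: The larger of two aluminium filter pots, bolted down: 110 mm tall, foot 164 mm across. Origin: centre of its underside, z up. Its flat rim, 110 mm up, is 100 mm inside and 128 outside diameter, with two opposite open notches at its +x and -x, 14 mm deep, 34 wide or more: the ears drop in within about 10 degrees. Two brass pipe stubs low down at +y and -y reach 85 mm from the axis.
- small_lid_knob (a point): Centre of the round knob (30 mm across) on the closed, loose lid of the smaller pot, a bystander to leave alone. That pot is 75 mm tall and 84 across, bolted down; its lid is 88 mm across. The knob's top is 7 mm above this point, 111 mm above the bench.
Mind the look-alikes: they are no part of the job. What is shaped like the part that bears lid_grip but green or white is not meant.

How it is judged:
By the outcome, as a careful person would: the job done as asked, in the order asked, and still so for the second after the job is handed in, with the robot touching nothing.
It also fails if it takes over 35 s, if anything falls off the work surface, if the arm or the gripper's body presses on something with over 40 N, if the wrist force passes 120 N, or if a joint passes its speed limit or range.

### The arm

A 6-joint arm with a two-finger parallel gripper is mounted at the origin on the work surface. World frame = base frame: x ahead of the robot, y to its left, z up, the work surface at z = 0. Lengths are in mm, angles in rad, forces in N, time in s.
With the tool pointing down it reaches from about 375 to 825 mm from the base axis. Payload 5.5 kg.
Tool frame: the origin (TCP) lies midway between the tips of the shut fingers; the grasp point (between the pads) lies 19 mm behind it; x points along the fingers, z is the direction in which the jaws open and shut, and the axes are right-handed (so a half turn about x gives the same grasp; the last joint's range is limited). The gripper opens to 85 mm and grips with 20 to 120 N. Pads are 22 mm wide; open, the fingers measure 114 mm over their backs; the gripper's body (76 mm by 85 mm) begins 54 mm behind the grasp point. The pads swing forward as they close: fully open they stand 13 mm farther back than shut.
Start: joints at [-1.169, 0.314, -0.047, 1.21, 0, 1.571], TCP at [234.642, -552.212, 203.699] pointing down, gripper open.
Joint ranges: [-2.67, 2.67], [-0.69, 1.73], [-1.03, 1.25], [-2.08, 2.16], [-1.42, 1.45], [-3.14, 3.14]. Speed limits (rad/s): [2.39, 2.39, 3.01, 3.14, 3.14, 3.14].

### API

Orientations are given as a unit quaternion [w, x, y, z].
In Python, from bench import robot, capture, spot_in gives the robot as it stands.
- The arm moves only by the tool send_rows, never from a script. Its argument "series" is a list of rows, each a list of 7 numbers: the shift along the tool's x, y, z in mm, then the turn, a rotation vector about the tool's x, y, z in degrees, then the finger opening in mm, from 0 to 85.4. A call has 1 to 12 rows; each row is the pose to reach, as a shift and turn from the pose commanded when the call began, along the tool's axes at that moment; what a row does not reach only later rows make up. A row lasts 1/10 s, in which the tool goes at most 50 mm and 8.59 degrees, less where a joint would pass 70% of its speed; a pose out of reach is approached as far as the arm can. A call with a gripper value outside its range is refused whole. The fingers move at their own pace and stop on an object; "force" is the grip in N (left out, the last holds). Time passes only in rows, so rows that repeat a pose let the fingers close. It gives the time, the measured TCP pose, the force and the opening at its end, in the units of the state.
- robot.sense(): the state, without advancing time (a new reading comes with each control period).
- capture(name): name is "scene" or "top" or "wrist"; returns a dict with "pixels" (384x512x3 uint8, red, green, blue), "K" (3x3 intrinsics, pixels), "view" (4x4, takes a point from world to camera coordinates); the wrist camera has in their place "hand_eye" (4x4, takes a point from camera to tool coordinates, whose origin is the TCP and whose axes are the tool frame's). Camera axes: x right, y down, z forward; pixel columns grow to the right and rows downward; lengths in mm; the calibration is good to about 2 mm. A picture is of the moment at which its call begins: read the wrist's pose just before it. There is no depth.
- robot.hand_in(): hands the job in, once; it reports no verdict.
Trained networks look in the newest picture that a camera, given by its name, has taken for a name from the list of things; names that differ only in an ending like _2 or _b are one class to them, and where a whole thing is asked for, a point or a joint stands for the part that bears it (a point fixed in the world has none). Each returns a list of dicts, best first, with "conf" (0 to 1); they miss things now and then, are a little off and sometimes report something else, mostly with a low value. They report only what shows in the picture. A call takes as long as a camera call. They do not tell look-alikes from the thing itself.
- spot_in(label, camera): "at" ([column, row] in pixels, amid what is visible of it).
The state is a dict: "clock": time; "qpos": joint angles; "joint_vel": joint speeds; "tau": joint torques, N m; "eef_pos": TCP position; "tool_rot": TCP orientation; "ft_force": force on the tool from outside, world axes, zero at the start; "wrist_torque": the same for the moment, N m; "grip_width": opening from 0.0 (shut) to 1.0 (fully open).
Only numpy, scipy, OpenCV 4.12 (cv2) and the standard library are available. Lean on these libraries where they do the work, as an engineer would, in place of code of your own. Each camera call takes 0.05 s, during which the arm holds its last target. There are 200 camera calls.

## Working session

There is one attempt and no reset: what is moved stays moved. The work goes in short steps, Python scripts to look and compute and a tool call to move; the robot and the scene stay as the last step left them, time stands still between calls to the robot, and variables do not carry over. Pictures are saved under pics/ and viewed, about 8 in all and at most 12, crops included, and the job is handed in when it is done.

Besides the shell and the picture viewer there is one more tool, called after "Request:" as name([rows], argument=value, ...), one row to a line, values as JSON. send_rows: Moves the arm, as the interface text tells. Its arguments: {"type":"object","properties":{"series":{"type":"array","items":{"type":"array","items":{"type":"number"}}},"force":{"type":"number"}},"required":["series"]}

```bash
mkdir -p pics; python3 - <<'E'
from bench import robot, capture, spot_in
import cv2, numpy as np
s=robot.sense();print({k:s[k] for k in('clock','eef_pos','tool_rot','ft_force','grip_width')})
ims=[]
for c in("scene","top"):
    d=capture(c);ims.append(d["pixels"][:,:,::-1])
    np.savez(f"{c}.npz",**d); print(c,d["K"].tolist(),np.round(d["view"],4).tolist())
    for l in("lid_grip","lid_ear","pot","small_lid_knob"):
        print(l,[(np.round(r["at"],1).tolist(),round(r["conf"],2)) for r in spot_in(l,c)][:4])
    cv2.imwrite(f"pics/{c}0.png",ims[-1])
E
```

```text
{'clock': 0.0, 'eef_pos': array([ 234.42598865, -551.65912068,  202.86542616]), 'tool_rot': array([ 0.58924506,  0.39048908,  0.59020342, -0.38983133]), 'ft_force': array([-0.35696459, -0.87679882,  0.31304739]), 'grip_width': 1.0003968622718398}
scene [[397.9009523657388, 0.0, 261.03621988981763], [0.0, 397.9009523657388, 192.7444254127879], [0.0, 0.0, 1.0]] [[-0.6669, 0.745, -0.0162, 302.2075], [0.4883, 0.4205, -0.7647, -163.4248], [-0.5628, -0.5179, -0.6442, 1403.5252], [0.0, 0.0, 0.0, 1.0]]
lid_grip [([385.7, 226.6], 0.89), ([266.8, 289.3], 0.74), ([313.1, 213.9], 0.69), ([311.4, 246.8], 0.49)]
lid_ear [([311.4, 213.6], 0.97), ([261.1, 292.9], 0.94), ([385.2, 227.8], 0.81)]
pot [([308.4, 248.7], 0.91)]
small_lid_knob [([209.8, 168.3], 0.88)]
top [[376.4952907163936, 0.0, 261.56381929704696], [0.0, 376.4952907163936, 186.40077585478426], [0.0, 0.0, 1.0]] [[-0.023, -0.9997, -0.0085, 29.2247], [-0.9926, 0.0238, -0.1192, 465.3193], [0.1194, 0.0057, -0.9928, 955.5743], [0.0, 0.0, 0.0, 1.0]]
lid_grip [([191.0, 178.3], 0.92), ([193.9, 114.9], 0.76), ([148.4, 257.9], 0.76)]
lid_ear [([192.2, 114.5], 0.96), ([149.7, 256.6], 0.93), ([188.7, 179.7], 0.85), ([345.8, 182.1], 0.43)]
pot [([208.0, 196.7], 0.9)]
small_lid_knob [([344.5, 183.1], 0.72)]
```

```bash
python3 - <<'E'
import cv2
a=cv2.imread("pics/scene0.png");b=cv2.imread("pics/top0.png")
cv2.imwrite("pics/s1.png",cv2.resize(a[150:350,180:440],None,fx=3,fy=3,interpolation=2))
cv2.imwrite("pics/t1.png",cv2.resize(b[80:300,100:380],None,fx=2.7,fy=2.7,interpolation=2))
E
```

```text
(no output)
```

View pics/s1.png

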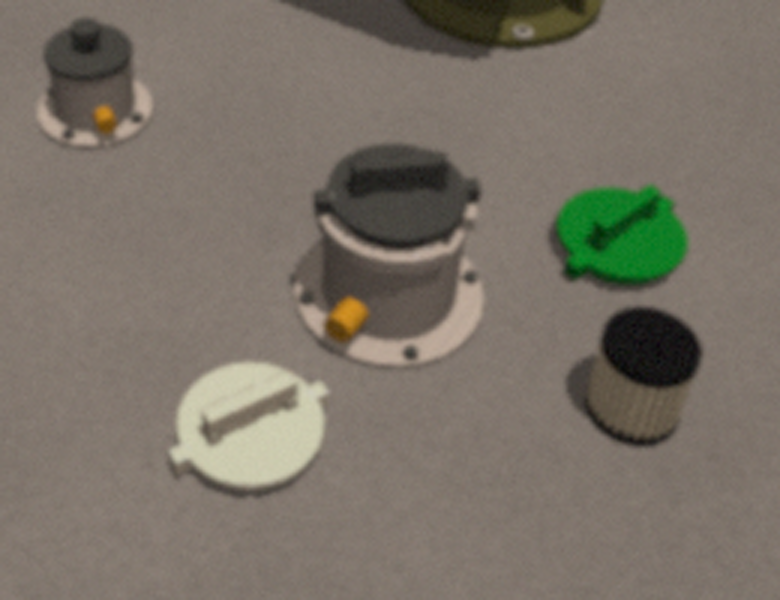

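View pics/t1.png

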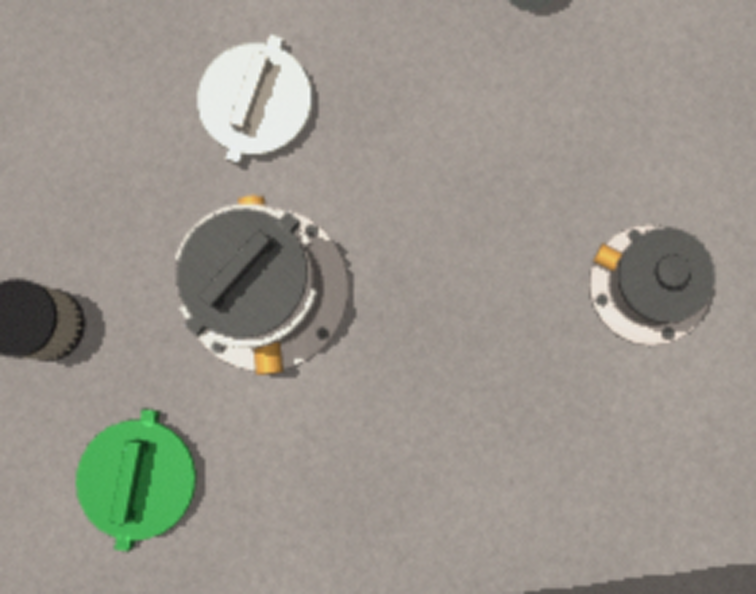

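```bash
cat > h.py <<'E'
import numpy as np, cv2
from scipy.spatial.transform import Rotation as R
def rot(s): q=s["tool_rot"]; return R.from_quat([q[1],q[2],q[3],q[0]])
def wview(d,s):
    T=np.eye(4);T[:3,:3]=rot(s).as_matrix();T[:3,3]=s["eef_pos"]
    return np.linalg.inv(T@d["hand_eye"])
def bp(px,K,V,z):
    C=np.linalg.inv(V);r=C[:3,:3]@np.linalg.solve(K,[*px,1.]);o=C[:3,3]
    return o+r*(z-o[2])/r[2]
def proj(P,K,V):
    p=(V@np.c_[np.atleast_2d(P),np.ones(len(np.atleast_2d(P)))].T)[:3]; p=K@p; return (p[:2]/p[2]).T
E
python3 - <<'E'
from h import *
d=np.load("top.npz");K,V=d["K"],d["view"]
f=lambda x,y,z:bp((100+x/2.7,80+y/2.7),K,V,z).round(1)
for n,a in dict(lidc=(240,273,127),ear1=(290,224,127),ear2=(195,325,127),b1=(272,240,158),b2=(210,303,158),s1=(252,199,25),s2=(268,368,25),knob=(674,272,111),foot=(268,282,5)).items(): print(n,f(*a))
from bench import robot
s=robot.sense();print(rot(s).as_matrix().round(3))
E
```

```text
lidc [470.6 188.6 127. ]
ear1 [512.9 144.7 127. ]
ear2 [426.  227.6 127. ]
b1 [493.8 155.3 158. ]
b2 [441.5 207.5 158. ]
s1 [557.9 197.2  25. ]
s2 [391.9 182.   25. ]
knob [ 464.5 -192.9  111. ]
foot [477.9 185.2   5. ]
[[-0.     0.92   0.391]
 [ 0.     0.391 -0.92 ]
 [-1.    -0.    -0.   ]]
```

Request:
send_rows([
  [-70,255,-294,-56,0,0,85],
  [-70,255,-294,-56,0,0,85],
  [-70,255,-294,-56,0,0,85],
  [-70,255,-294,-56,0,0,85],
  [-70,255,-294,-56,0,0,85],
  [-70,255,-294,-56,0,0,85],
  [-70,255,-294,-56,0,0,85],
  [-70,255,-294,-56,0,0,85],
  [-70,509,-588,-112,0,0,85],
  [-70,509,-588,-112,0,0,85],
  [-70,509,-588,-112,0,0,85],
  [-70,509,-588,-112,0,0,85],
])

```text
clock: 1.7
eef_pos: [415.8, 10.6, 274.2]
tool_rot: [0.692, -0.146, 0.691, 0.145]
ft_force: [1.3, -0.2, 0.9]
grip_width: 0.993
```

```bash
python3 - <<'E'
from h import *
from bench import robot
s=robot.sense();T=rot(s).as_matrix();print(T.round(3),s["eef_pos"],s["clock"],s["qpos"])
z=T[:,2];print("jaw ang",np.degrees(np.arctan2(z[1],z[0])),T.T@(np.array([472,188,270])-s["eef_pos"]))
E
```

```text
[[ 0.001 -0.403  0.915]
 [-0.     0.915  0.403]
 [-1.    -0.001  0.001]] [415.84225279  10.56287653 274.18804857] 1.7 [ 2.55688093e-02 -5.81083968e-02 -3.14926536e-01  1.31252900e+00
 -2.00861558e-04  1.18172109e+00]
jaw ang 23.757372212706276 [  4.2406344  139.78023625 122.87663602]
```

Request:
send_rows([
  [0,140,123,-21,0,0,85],
  [0,140,123,-21,0,0,85],
  [0,140,123,-21,0,0,85],
  [0,140,123,-21,0,0,85],
  [0,140,123,-21,0,0,85],
  [0,140,123,-21,0,0,85],
])

```text
clock: 2.3
eef_pos: [472.5, 186.3, 273.4]
tool_rot: [0.654, -0.268, 0.655, 0.268]
ft_force: [0.3, 0.2, -0.7]
grip_width: 0.993
```

```bash
python3 - <<'E'
from h import *
from bench import robot,capture,spot_in
s=robot.sense();d=capture("wrist");V=wview(d,s);np.savez("w1.npz",pixels=d["pixels"],K=d["K"],view=V)
z=rot(s).apply([0,0,1]);print(s["clock"],s["eef_pos"],"jaw",np.degrees(np.arctan2(z[1],z[0])))
for l,h in(("lid_grip",148),("lid_ear",110)):
    for r in spot_in(l,"wrist"): print(l,np.round(r["at"]),round(r["conf"],2),bp(r["at"],d["K"],V,h).round(1))
im=d["pixels"][:,:,::-1]
cv2.imwrite("pics/w1.png",cv2.resize(im,None,fx=1.5,fy=1.5,interpolation=2))
E
```

```text
2.3 [472.51499309 186.25502121 273.3642358 ] jaw 44.497878824778326
lid_grip [219.   9.] 0.93 [352.1 265.8 148. ]
lid_grip [254. 169.] 0.87 [467.  190.4 148. ]
lid_grip [ 73. 374.] 0.61 [ 487.6 -131.2  148. ]
lid_grip [343. 233.] 0.58 [577.1 205.9 148. ]
lid_ear [253. 164.] 0.87 [468.5 187.2 110. ]
lid_ear [345. 231.] 0.86 [595.8 205.1 110. ]
lid_ear [225.  12.] 0.69 [348.2 271.7 110. ]
```

View pics/w1.png

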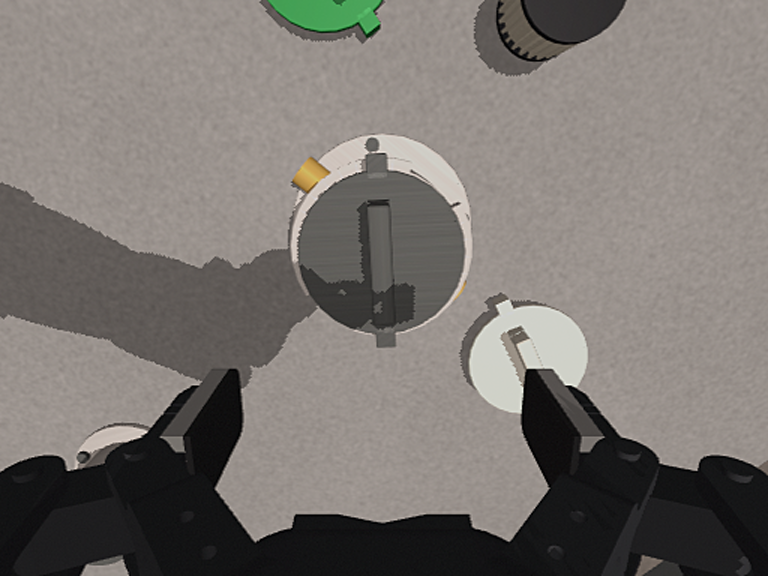

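```bash
cat > ov.py <<'E'
import sys
from h import *
d=np.load("w1.npz");K,V=d["K"],d["view"]
g=lambda x,y,z:bp((x/1.5,y/1.5),K,V,z)
for n,a in dict(ear1=(376,156,127),ear2=(386,346,127),b1=(376,202,158),b2=(383,325,158),nA=(415,175,110),nB=(457,205,110),stub=(303,172,25)).items():
    p=g(*a);q=p[:2]-[471.5,188];print(n,p.round(1),np.hypot(*q).round(1),np.degrees(np.arctan2(q[1],q[0])).round(1))
im=cv2.resize(d["pixels"][:,:,::-1],None,fx=3,fy=3,interpolation=2)
cx,cy=471.5,188; t=np.radians(np.arange(0,361,3)); 
for r,z,c in((64,110,(0,0,255)),(57,127,(0,255,0)),(82,0,(255,0,0))):
    P=np.c_[cx+r*np.cos(t),cy+r*np.sin(t),0*t+z];cv2.polylines(im,[(proj(P,K,V)*3).round().astype(int)],True,c,1)
A=np.radians(95)
for s in(0,np.pi):
    c0=np.array([cx,cy]);u=np.array([np.cos(A+s),np.sin(A+s)]);v=np.array([-u[1],u[0]])
    for w in(-17,17):
        P=np.array([[*(c0+u*57+v*w),110],[*(c0+u*62+v*w),110],[*(c0+u*62+v*w),96]]);cv2.polylines(im,[(proj(P,K,V)*3).round().astype(int)],False,(255,0,255),1)
    P=np.array([[*(c0+v*64),25],[*(c0+v*85),25]]);cv2.polylines(im,[(proj(P,K,V)*3).round().astype(int)],False,(255,255,0),2)
cv2.imwrite("pics/ov.png",im[230:720,540:980][:, :])
E
python3 ov.py
```

```text
ear1 [423.5 229.8 127. ] 63.6 139.0
ear2 [520.3 141.1 127. ] 67.6 -43.9
b1 [441.6 211.8 158. ] 38.2 141.5
b2 [499.  159.5 158. ] 39.6 -46.0
nA [451.2 239.  110. ] 54.9 111.7
nB [486.3 245.2 110. ] 59.1 75.5
stub [389.3 174.3  25. ] 83.4 -170.5
```

View pics/ov.png

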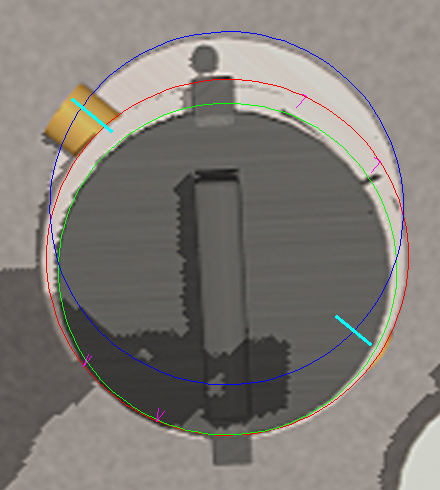

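Request:
send_rows([
  [50,1,-1,-2,0,0,85],
  [95,1,-1,-2,0,0,85],
  [120,1,-1,-2,0,0,85],
  [138,1,-1,-2,0,0,85],
  [138,1,-1,-2,0,0,85],
  [138,1,-1,-2,0,0,0],
  [138,1,-1,-2,0,0,0],
  [138,1,-1,-2,0,0,0],
  [138,1,-1,-2,0,0,0],
  [138,1,-1,-2,0,0,0],
  [138,1,-1,-2,0,0,0],
  [138,1,-1,-2,0,0,0],
], force=50)

```text
clock: 3.65
eef_pos: [471.4, 185.9, 135.8]
tool_rot: [0.65, -0.279, 0.65, 0.279]
ft_force: [-0.1, 0.6, 0.1]
grip_width: 0.004
```

```bash
python3 - <<'E'
from h import *
from bench import robot,capture
s=robot.sense();print(s["grip_width"],s["eef_pos"],s["ft_force"])
d=capture("wrist");V=wview(d,s);a=d["pixels"][:,:,::-1];b=capture("scene")["pixels"][:,:,::-1]
cv2.imwrite("pics/c.png",np.hstack([cv2.resize(a[100:],(512,370))[:,56:456],cv2.resize(b[150:290,240:390],(396,370),interpolation=2)]))
E
```

```text
0.003698196486903814 [471.37105562 185.93248706 135.75772226] [-0.12530276  0.58878501  0.09811478]
```

View pics/c.png

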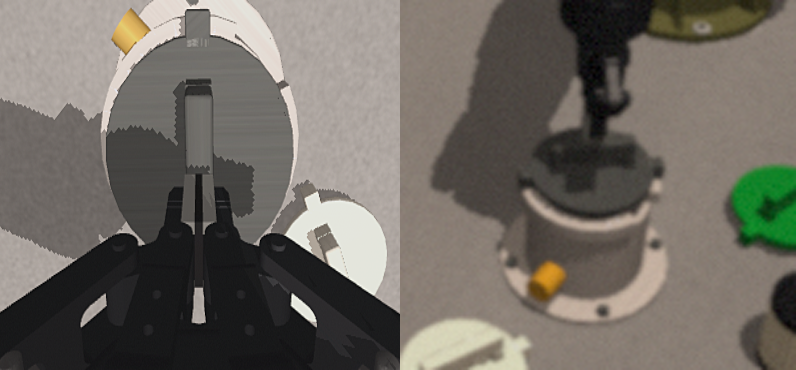

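```bash
python3 - <<'E'
from h import *
from bench import robot,capture,spot_in
s=robot.sense();d=capture("wrist");V=wview(d,s);K=d["K"];p=s["eef_pos"]
print(np.round(d["hand_eye"],3).tolist())
print("tcp in wrist",proj([p,p+[0,0,19],[471,186,158]],K,V))
b=capture("scene");t=capture("top")
S=proj([p,p+[0,0,19],p+[0,0,60]],b["K"],b["view"]);print(S,proj([p],t["K"],t["view"]))
for l in("lid_grip","lid_ear"):
    for r in spot_in(l,"scene"): print(l,np.round(r["at"]),round(r["conf"],2))
im=cv2.resize(b["pixels"][120:280,230:400,::-1],None,fx=3.5,fy=3.5,interpolation=2)
for q,c in zip(S,((0,0,255),(0,255,0),(255,255,0))): cv2.circle(im,tuple(int(v) for v in (q-[230,120])*3.5),3,c,-1)
cv2.imwrite("pics/d.png",im)
E
```

```text
[[0.0, -0.286, 0.958, -169.909], [0.001, -0.958, -0.286, 72.668], [1.0, 0.001, 0.0, -0.769], [0.0, 0.0, 0.0, 1.0]]
tcp in wrist [[255.55329074 228.05672829]
 [255.67951655 242.58759572]
 [255.37532855 244.86091841]]
[[312.7841138  209.9008726 ]
 [313.32602568 203.98879025]
 [314.54476579 190.69273235]] [[189.28542727 180.27579074]]
lid_grip [386. 227.] 0.97
lid_grip [312. 215.] 0.64
lid_grip [264. 291.] 0.62
lid_ear [312. 214.] 0.81
lid_ear [387. 227.] 0.65
lid_ear [264. 291.] 0.61
```

View pics/d.png

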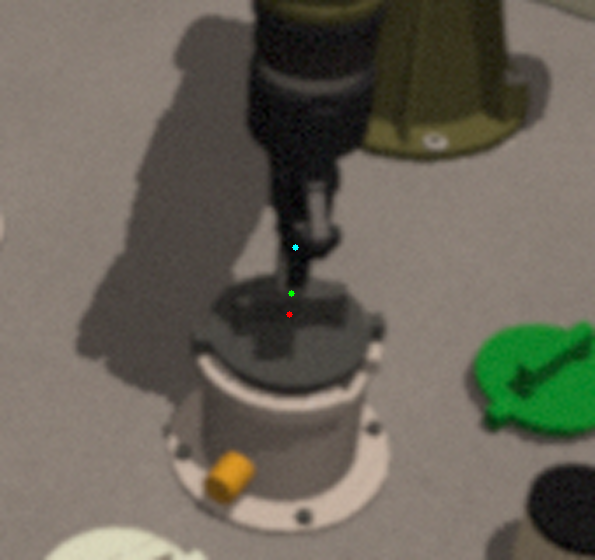

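```bash
python3 - <<'E'
from h import *
from bench import robot,capture
d=capture("wrist");a=d["pixels"][150:330,150:360,::-1]
cv2.imwrite("pics/e.png",cv2.resize(np.clip(a.astype(float)*1.8,0,255).astype(np.uint8),None,fx=3.3,fy=3.3,interpolation=2));print(robot.sense()["clock"])
E
```

```text
4.05
```

View pics/e.png

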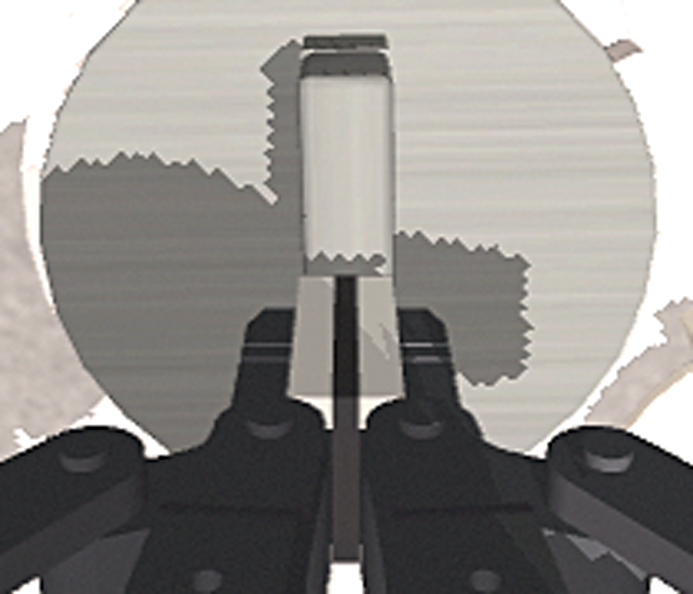

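```bash
python3 - <<'E'
from h import *
T=np.load("top.npz");S=np.load("scene.npz");W=np.load("w1.npz")
def tri(obs):
    A=[]
    for c,px in obs:
        P=c["K"]@c["view"][:3]; A+= [px[0]*P[2]-P[0],px[1]*P[2]-P[1]]
        A[-2]/=np.linalg.norm(A[-2][:3]);A[-1]/=np.linalg.norm(A[-1][:3])
    A=np.array(A);X=np.linalg.lstsq(A[:,:3],-A[:,3],rcond=None)[0]
    return X.round(1),[(proj([X],c["K"],c["view"])[0]-px).round(1).tolist() for c,px in obs]
t=lambda x,y:(T,np.array([100+x/2.7,80+y/2.7])); s=lambda x,y:(S,np.array([180+x/3,150+y/3])); w=lambda x,y:(W,np.array([x,y])/1.5)
pts=dict(bar=(t(242,270),s(398,175),w(380,262)),earA=(t(290,224),s(322,202),w(386,340)),earB=(t(195,325),s(473,190),w(376,163)),
 stub=(t(252,199),s(343,325),None),knob=(t(674,272),s(85,30),None))
for n,o in pts.items():
    T_,S_,W_=o
    for lab,q in(("TS",[T_,S_]),("TW",[T_,W_]),("SW",[S_,W_]),("all",[T_,S_,W_])):
        if any(v is None for v in q): continue
        print(n,lab,*tri(q))
E
```

```text
bar TS [471.2 184.6 139.9] [[-0.1, 0.1], [-0.2, 0.0]]
bar TW [471.6 184.3 139.7] [[-0.0, -0.1], [-0.2, -0.1]]
bar SW [471.5 184.8 140.5] [[-0.2, -0.1], [0.2, -0.4]]
bar all [471.4 184.6 140.1] [[-0.1, -0.0], [-0.2, -0.0], [-0.1, -0.3]]
earA TS [515.4 145.2 117.4] [[0.4, -0.3], [0.5, 0.0]]
earA TW [514.3 144.8 129.5] [[-0.2, -0.8], [-1.5, -1.0]]
earA SW [518.4 144.2 120.2] [[-0.6, -0.4], [0.7, -1.4]]
earA all [516.8 144.6 119.8] [[0.5, -1.1], [-0.1, -0.5], [-0.1, -2.8]]
earB TS [426.8 229.4 119.5] [[0.1, -0.0], [0.1, -0.0]]
earB TW [426.1 226.9 129.9] [[0.0, -0.2], [-0.2, -0.3]]
earB SW [426.2 227.5 118.2] [[-0.5, -0.1], [0.4, -1.2]]
earB all [426.6 228.3 119.5] [[0.5, 0.0], [-0.3, -0.2], [1.3, -1.4]]
stub TS [553.4 196.2  39.7] [[-0.7, 0.5], [-0.9, -0.0]]
knob TS [ 465.8 -195.   102.9] [[0.1, -0.1], [0.1, 0.0]]
```

Request:
send_rows([
  [0,0,0,0,0,0,85],
  [0,0,0,0,0,0,85],
  [0,0,0,0,0,0,85],
  [0,0,0,0,0,0,85],
  [0,0,0,0,0,0,85],
  [6,0,0,0,0,0,85],
  [12,0,0,0,0,0,85],
  [12,0,0,0,0,0,85],
], force=40)

```text
clock: 4.85
eef_pos: [470.5, 185.5, 122.5]
tool_rot: [0.649, -0.279, 0.651, 0.279]
ft_force: [-1.1, 0.0, 0.3]
grip_width: 0.994
```

Request:
send_rows([
  [0,0,0,0,0,0,0],
  [0,0,0,0,0,0,0],
  [0,0,0,0,0,0,0],
  [0,0,0,0,0,0,0],
  [0,0,0,0,0,0,0],
  [0,0,0,0,0,0,0],
  [0,0,0,0,0,0,0],
])

```text
clock: 5.55
eef_pos: [471.7, 186.0, 124.0]
tool_rot: [0.65, -0.279, 0.65, 0.279]
ft_force: [-0.4, -0.2, 2.9]
grip_width: 0.146
```

Request:
send_rows([
  [0,0,0,6,0,0,0],
  [0,0,0,12,0,0,0],
  [0,0,0,18,0,0,0],
  [0,0,0,24,0,0,0],
  [0,0,0,30,0,0,0],
  [0,0,0,34,0,0,0],
  [0,0,0,38,0,0,0],
  [0,0,0,41,0,0,0],
  [0,0,0,41,0,0,0],
], force=60)

```text
clock: 6.45
eef_pos: [470.6, 185.5, 122.9]
tool_rot: [0.706, -0.033, 0.707, 0.033]
ft_force: [-2.0, 0.3, -4.5]
grip_width: 0.136
```

```bash
python3 - <<'E'
from h import *
from bench import robot,capture
s=robot.sense();z=rot(s).apply([0,0,1]);print(s["ft_force"],s["wrist_torque"],s["grip_width"],np.degrees(np.arctan2(z[1],z[0])))
d=capture("wrist");V=wview(d,s);np.savez("w2.npz",pixels=d["pixels"],K=d["K"],view=V);a=d["pixels"][80:330,120:390,::-1];b=capture("scene")["pixels"][:,:,::-1]
A=cv2.resize(np.clip(a*1.4,0,255).astype(np.uint8),(432,400),interpolation=2)
cv2.imwrite("pics/f.png",np.hstack([A,cv2.resize(b[185:285,270:360],(360,400),interpolation=2)]))
E
```

```text
[-2.02930976  0.28627941 -4.49474912] [-0.01263205  0.01243533  0.02616496] 0.1362480099799194 5.385545874199876
```

View pics/f.png

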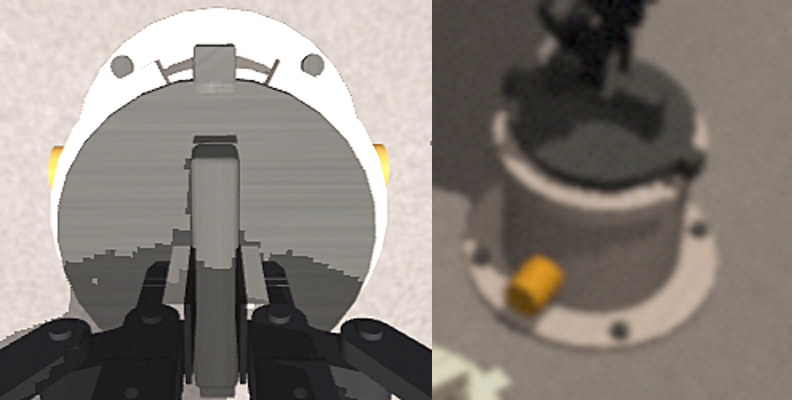

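Request:
send_rows([
  [3,0,0,0,0,0,0],
  [6,0,0,0,0,0,0],
  [9,0,0,0,0,0,0],
  [9,0,0,0,0,0,0],
])

```text
clock: 6.95
eef_pos: [471.2, 185.8, 114.3]
tool_rot: [0.706, -0.033, 0.706, 0.033]
ft_force: [-0.5, 0.7, -2.1]
grip_width: 0.138
```

Request:
send_rows([
  [2,0,0,0,0,0,0],
  [3,0,0,0,0,0,0],
  [3,0,0,0,0,0,0],
])

```text
clock: 7.25
eef_pos: [471.5, 185.9, 114.0]
tool_rot: [0.707, -0.033, 0.706, 0.033]
ft_force: [-7.0, -3.4, 16.8]
grip_width: 0.138
```

Request:
send_rows([
  [1,0,0,0,0,0,0],
  [1,0,0,0,0,0,0],
  [-2,0,0,0,0,0,0],
])

```text
clock: 7.55
eef_pos: [471.6, 186.0, 114.9]
tool_rot: [0.707, -0.033, 0.706, 0.033]
ft_force: [0.3, -0.3, -4.1]
grip_width: 0.137
```

Request:
send_rows([
  [0,0,0,0,0,0,85],
  [0,0,0,0,0,0,85],
  [0,0,0,0,0,0,85],
  [0,0,0,0,0,0,85],
  [0,0,0,0,0,0,85],
  [-40,0,0,0,0,0,85],
  [-80,0,0,0,0,0,85],
  [-120,0,0,0,0,0,85],
  [-150,0,0,0,0,0,85],
  [-150,0,0,0,0,0,85],
])

```text
clock: 8.55
eef_pos: [473.9, 186.8, 268.3]
tool_rot: [0.709, -0.032, 0.704, 0.034]
ft_force: [-0.8, 0.4, 0.3]
grip_width: 0.994
```

```bash
python3 - <<'E'
from h import *
from bench import robot,capture
s=robot.sense();print(s["clock"],s["eef_pos"],s["ft_force"],s["grip_width"])
d=capture("wrist");a=d["pixels"][60:260,160:360,::-1];b=capture("scene")["pixels"][:,:,::-1]
cv2.imwrite("pics/g.png",np.hstack([cv2.resize(a,(400,400),interpolation=2),cv2.resize(np.clip(b[185:285,270:370]*1.5,0,255).astype(np.uint8),(400,400),interpolation=2)]))
E
```

```text
8.55 [473.87082824 186.83475236 268.25097863] [-0.79009747  0.40340193  0.30320568] 0.9939698708528061
```

View pics/g.png

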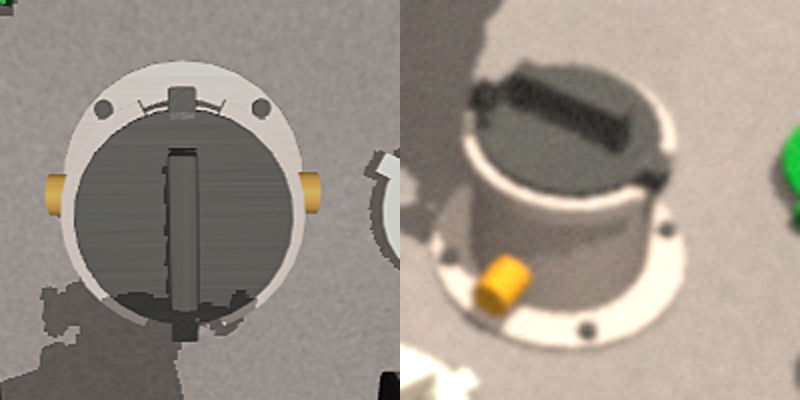

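Request:
send_rows([
  [40,0,0,0,0,0,0],
  [80,0,0,0,0,0,0],
  [110,0,0,0,0,0,0],
  [125,0,0,0,0,0,0],
  [133,0,0,0,0,0,0],
  [136,0,0,0,0,0,0],
  [136,0,0,0,0,0,0],
])

```text
clock: 9.35
eef_pos: [471.2, 185.8, 127.4]
tool_rot: [0.706, -0.033, 0.707, 0.033]
ft_force: [0.4, -0.5, 0.3]
grip_width: 0.003
```

Request:
send_rows([
  [0.5,0,0,0,0,0,0],
  [1,0,0,0,0,0,0],
  [1.5,0,0,0,0,0,0],
  [2,0,0,0,0,0,0],
])

```text
clock: 9.75
eef_pos: [471.7, 186.0, 126.1]
tool_rot: [0.707, -0.033, 0.706, 0.033]
ft_force: [0.1, -0.2, 0.7]
grip_width: -0.001
```

Request:
send_rows([
  [0.5,0,0,0,0,0,0],
  [1,0,0,0,0,0,0],
  [1.5,0,0,0,0,0,0],
  [2,0,0,0,0,0,0],
])

```text
clock: 10.15
eef_pos: [471.4, 185.9, 123.7]
tool_rot: [0.706, -0.033, 0.706, 0.033]
ft_force: [-0.3, -0.1, 0.4]
grip_width: -0.0
```

Request:
send_rows([
  [0.5,0,0,0,0,0,0],
  [1,0,0,0,0,0,0],
  [1.5,0,0,0,0,0,0],
  [2,0,0,0,0,0,0],
])

```text
clock: 10.55
eef_pos: [471.4, 185.9, 121.7]
tool_rot: [0.706, -0.033, 0.706, 0.033]
ft_force: [1.0, -0.2, 0.2]
grip_width: 0.003
```

Request:
send_rows([
  [0.5,0,0,0,0,0,0],
  [1,0,0,0,0,0,0],
  [1.5,0,0,0,0,0,0],
  [2,0,0,0,0,0,0],
])

```text
clock: 10.95
eef_pos: [471.5, 185.9, 120.4]
tool_rot: [0.706, -0.033, 0.706, 0.033]
ft_force: [-3.5, -2.0, 10.3]
grip_width: 0.004
```

Request:
send_rows([
  [0.5,0,0,0,0,0,0],
  [1,0,0,0,0,0,0],
  [1.5,0,0,0,0,0,0],
  [1.5,0,0,0,0,0,0],
])

```text
clock: 11.35
eef_pos: [471.5, 185.9, 120.4]
tool_rot: [0.707, -0.033, 0.706, 0.033]
ft_force: [-7.4, -2.1, 19.8]
grip_width: -0.001
```

Request:
send_rows([
  [-40,0,0,0,0,0,0],
  [-80,0,0,0,0,0,0],
  [-120,0,0,0,0,0,0],
  [-150,-50,0,0,0,0,0],
  [-150,-100,0,0,0,0,0],
  [-150,-150,0,0,0,0,0],
  [-150,-200,0,0,0,0,0],
  [-150,-230,0,0,0,0,0],
  [-150,-230,0,0,0,0,0],
])

```text
clock: 12.25
eef_pos: [493.2, -47.1, 268.1]
tool_rot: [0.706, -0.032, 0.706, 0.031]
ft_force: [0.7, 0.8, -0.7]
grip_width: 0.0
```

```bash
python3 - <<'E'
from h import *
from bench import robot,capture
s=robot.sense();print(s["clock"],s["eef_pos"],s["ft_force"])
t=capture("top");b=capture("scene");np.savez("t3.npz",**t);np.savez("s3.npz",**b)
f=lambda i:np.clip(i[:,:,::-1]*1.5,0,255).astype(np.uint8)
cv2.imwrite("pics/h.png",np.hstack([cv2.resize(f(t["pixels"])[140:220,150:230],(400,400),interpolation=2),cv2.resize(f(b["pixels"])[185:285,260:360],(400,400),interpolation=2)]))
E
```

```text
12.25 [493.18436291 -47.06357295 268.1229731 ] [ 0.67095047  0.77579309 -0.73190946]
```

View pics/h.png

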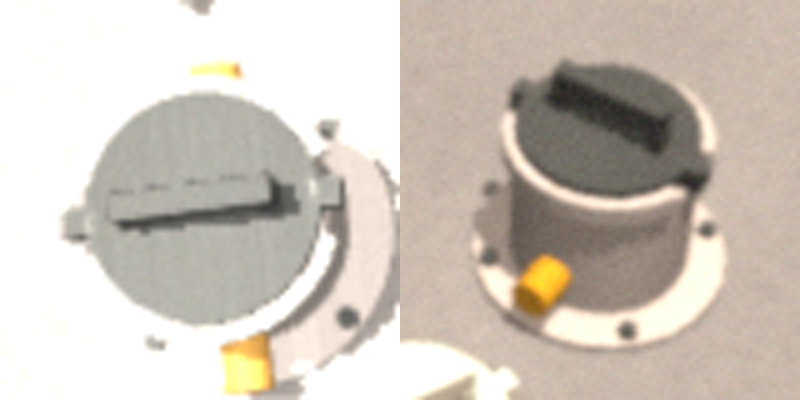

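```bash
python3 - <<'E'
from h import *
a=np.load("scene.npz")["pixels"];b=np.load("s3.npz")["pixels"]
f=lambda i:cv2.resize(np.clip(i[190:270,270:350,::-1]*1.4,0,255).astype(np.uint8),(400,400),interpolation=2)
cv2.imwrite("pics/i.png",np.hstack([f(a),f(b)]))
g=lambda i:i[195:250,308:315].mean((1,2)).round().astype(int)
print(g(a));print(g(b))
E
```

```text
[119 117 106  86  71  68  66  66  69  67  60  46  38  35  35  33  36  37
  46  60  68  68  70  70  69  68  69  69  69  69  70  69  70  68  59  44
  35  54 100 145 163 155 119  92  85  84  75  70  71  72  70  72  77  79
  85]
[124 124 125 125 124 115  92  74  70  70  71  69  63  53  41  34  32  33
  33  37  40  47  54  67  71  72  71  71  72  72  71  73  72  69  72  71
  70  62  67 111 154 158 123  96  90  87  80  75  73  75  74  76  79  84
  88]
```

View pics/i.png

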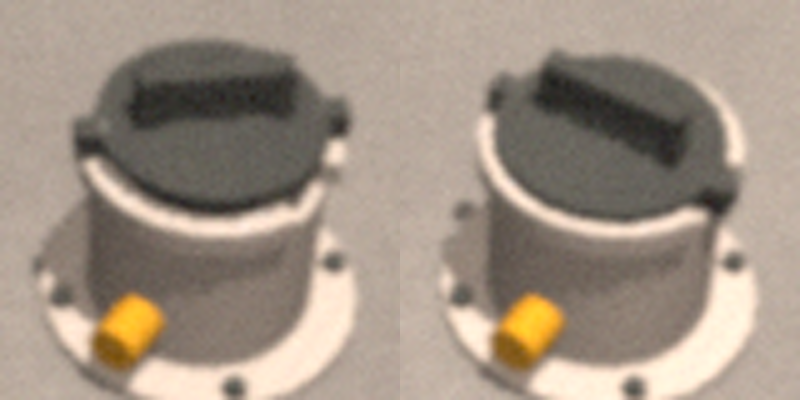

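```bash
python3 -c "
from bench import robot
print(robot.sense()['clock']);print(robot.hand_in())"
```

```text
12.35
the job is handed in; nothing more can be done
None
```

I turned the larger pot's lid about 41° by its bar, pushed it down until the ears were in the notches, then let go and moved the arm clear. The job was handed in at about 12.4 s; `hand_in` gives no verdict.

**Checks that passed**
- **Ears in the notches:** a wrist picture taken before pushing down showed the visible ear centred in its notch. The last scene pictures show the near ear down in its notch; the far one is partly hidden.
- **Seated:** the lid went down about 9–10 mm while gripped. In before-and-after scene pictures it sits about 3 pixels lower, roughly 10 mm, with the plate flush on the rim. Pressing the bar with shut fingers to about 20 N after release moved it no further.
- **Forces:** the highest wrist reading at the end of any move was about 19 N, and the arm was touching nothing at the end.
- **Smaller pot:** I never went near its lid, but did not check it again at the end.

**What disagreed**
- **First grasp:** it closed on nothing, above the bar, at the stated height. I reopened, went 12 mm lower and gripped.
- **Bar height:** all three cameras put the bar top near 140 mm with the lid riding on the rim, against 158 mm from the description. With the lid home, the fingers met it at about 121 mm, against 148 mm. I did not find the cause, so I judged seating by the drop and the contact, not by absolute height.

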